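Fit the wide core bit into the collet chuck

TASK

Take the widest of the three core bits out of the wooden rack and set its shank into the collet of the chuck in the tool-change stand, fully home. Then turn the collet nut clockwise until the collet grips the bit upright and firmly, finger-tight by feel: do not ram the bit in, do not force the nut, and leave the other things on the bench alone.

Things in the scene. Friction and masses are not known exactly. Their poses are not given: they have to be found in the camera images.
- bit_wide: The core bit to fit, bare steel, 74 mm long, about 95 g: a 12 mm shank 49 mm long (foot chamfered 1.5 mm) and on top an open core tube of 26 mm diameter, 25 mm long. Origin: centre of the shank's foot; z runs up its axis, the tube's shoulder at z = 49 mm, its rim at 74 mm. It stands upright in one of the rack's holes; the other two bits are alike but with narrower tubes.
- bit_mid: The bit with the 18 mm tube (same shank and length, origin at the foot); stays in the rack.
- bit_small: The bit with the 14 mm tube (same shank and length, origin at the foot); stays in the rack.
- rack: Wooden rack fixed to the bench, 60 x 200 x 32 mm (x, y, z), origin at the centre of its underside. Three holes of 13.5 mm in a row along its y axis, 65 mm apart, 25 mm deep, hold the three bits shank down, in any order: a foot stands 7 mm above the bench, a tube's shoulder 56 mm and its rim 81 mm.
- stand: Tool-change stand bolted to the bench: a grey block 110 x 100 x 42 mm (x, y, z) with a chuck upright in it, nose up. Origin: centre of the block's underside, on the chuck's axis; z up. Heights over the bench: block 42 mm, flange (52 mm wide) 52 mm, then a 31 mm spindle, nut 75 to 103 mm. With the bit home, its tube's shoulder is 6 mm above the nut, its rim at 134 mm.
- bore_floor (a point): The centre of the bore's floor, on the chuck's axis, 60 mm above the bench. The bit is home when its foot rests here.
- mouth (a point): The centre of the nut's mouth, on the chuck's axis at the nut's top face, 103 mm above the bench. The mouth is a 45 degree funnel of 21 mm that narrows to a 14 mm hole about 3.5 mm down.
- spindle: The fixed spindle of the chuck, 31 mm diameter; its top inside the nut is the floor of the bore. Pushing the bit onto it with more than 40 N is ramming.
- nut: The collet nut on top of the chuck: a ribbed steel ring, 40 mm across its 12 flats, 28 mm tall, on the chuck's axis. Origin: centre of its lower face, 75 mm above the bench; z up; a flat faces along its x axis and every 30 degrees from it. Turning it clockwise seen from above closes the collet. It starts at a random angle, stays where it is left, and has no stop.
- nut_grip (a point): A point on the nut's axis, 8 mm below its top face (95 mm above the bench), a good height to hold it. The nut turns against an even friction of 0.22 N m for 0.6 to 1.9 rad until the jaws meet the shank; then the torque rises by about 0.8 N m per radian. A rise of 0.09 N m over the free turning barely grips, 0.12 to 0.2 N m (0.15 to 0.3 rad after first touch) is right, over 0.25 N m is forced.
- collet: The split collet inside the nut, seen through its mouth: six steel jaws, 34 mm tall, that close evenly on the shank, 1.5 mm each per radian of the nut, from 14 to 17.5 mm apart when open. Origin on the chuck's axis just above the bore's floor. Its grip is the sum of its jaws' forces on the shank: 60 N holds it, over 180 N spoils the collet.
- spanner: Bystander: flat hook spanner, steel, 135 mm long, 6 mm thick, lying by the stand. Not needed.
- vial: Bystander: small glass sample jar, 28 mm diameter, 55 mm tall, upright by the rack.
- bowl: Bystander: small antique terracotta bowl, 90 mm diameter, 45 mm tall; origin under its centre.
- brush: Bystander: brush with a wooden handle, lying on the bench.
There are look-alikes about, which are no part of the job. What is shaped like the bit_wide but orange is not meant.

How it is judged:
By the outcome, as a careful person would: the job done as asked, in the order asked, and still so for the second after the job is handed in, with the robot touching nothing.
It also fails if it takes over 72 s, if anything falls off the work surface, if the arm or the gripper's body presses on something with over 40 N, if the wrist force passes 120 N, or if a joint passes its speed limit or range.

ROBOT

A 6-joint arm with a two-finger parallel gripper is mounted at the origin on the work surface. World frame = base frame: x ahead of the robot, y to its left, z up, the work surface at z = 0. Lengths are in mm, angles in degrees, forces in N, time in s.
With the tool pointing down it reaches from about 325 to 850 mm from the base axis. Payload 15.5 kg.
Tool frame: the origin (TCP) lies on the front face of the gripper's body, between the roots of the fingers; the fingertips stand 78 mm ahead of it and the grasp point (between the pads) lies 60 mm ahead of it; z points along the fingers, y is the line along which they close (so a half turn about z gives the same grasp; the last joint's range is limited). The gripper opens to 91 mm and grips with 3 to 60 N. Pads are 32 mm wide; open, the fingers measure 118 mm over their backs; the gripper's body (76 mm by 178 mm) begins 60 mm behind the grasp point.
Start: joints at [62.137, 28.281, 77.091, -0, 74.628, -5.472], TCP at [238.076, 577.881, 292.215] pointing down, gripper open.
Joint ranges: [-166.48, 166.48], [-47.26, 123.95], [12.59, 153.08], [-70.14, 250.14], [6.76, 159.57], [-176.63, 176.63]. Speed limits (degrees/s): [108.29, 108.29, 147.25, 172.46, 172.46, 172.46].

INTERFACE

Orientations are given as a 3x3 rotation matrix whose columns are the frame's x, y, z axes.
In Python, from plant import r gives the robot as it stands.
- The arm moves only by the tool carry_out, never from a script. Its argument "rows" is text: rows parted by semicolons, each of 4 numbers parted by spaces: the shift along the tool's x, y, z in mm, then the turn about the tool's z in degrees. A call has 1 to 8 rows; each row is the pose to reach, as a shift and turn from the pose commanded when the call began, along the tool's axes at that moment; what a row does not reach only later rows make up. A row lasts 1/8 s, in which the tool goes at most 62.5 mm and 10.7 degrees, less where a joint would pass 70% of its speed; a pose out of reach is approached as far as the arm can. A call with a gripper value outside its range is refused whole. "jaw" is the opening, from -1 (shut) to 1 (fully open), set as the call begins (left out, the last holds). The fingers move at their own pace and stop on an object; "grip_force" is the grip in N (left out, the last holds). Time passes only in rows, so rows that repeat a pose let the fingers close. It gives the time, the measured TCP pose, the force, the opening and the grip force at its end, in the units of the state.
- r.state(): the state, without advancing time (a new reading comes with each control period).
- r.snapshot(name): name is "scene" or "top" or "wrist"; returns a dict with "img" (400x640x3 uint8, red, green, blue), "fx", "fy", "cx", "cy" (pixels), "rvec" (rotation vector, rad) and "tvec" (3), from world to camera coordinates, as OpenCV has them; the wrist camera has in their place "T_tool_cam" (4x4, takes a point from camera to tool coordinates, whose origin is the TCP and whose axes are the flange's). Camera axes: x right, y down, z forward; pixel columns grow to the right and rows downward; lengths in mm; the calibration is good to about 2 mm. A picture is of the moment at which its call begins: read the wrist's pose just before it. There is no depth.
- r.hand_in(): hands the job in; it is judged then, once.
Trained networks look in a picture, given as the dict that the camera call returned (one of the last four; its "shot" number tells which), for a name from the list of things; names that differ only in an ending like _2 or _b are one class to them, and where a whole thing is asked for, a point or a joint stands for the part that bears it (a point fixed in the world has none). Each returns a list of dicts, best first, with "p" (0 to 1); they miss things now and then, are a little off and sometimes report something else, mostly with a low value. They report only what shows in the picture. A call takes as long as a camera call. They do not tell look-alikes from the thing itself.
- r.cut_out(picture, label): "region" (400x640 bool, what is visible of it) and "position" ([column, row] in pixels, amid what is visible of it).
The state is a dict: "t": time; "q": joint angles; "joint_velocities": joint speeds; "joint_torque": joint torques, N m; "tool_pos": TCP position; "eef_rot": TCP orientation; "wrist_force": force on the tool from outside, world axes, zero at the start; "wrist_torque": the same for the moment, N m; "gripper_width": finger opening in mm; "finger_force": force on a finger pad.
Only numpy, scipy, OpenCV 4.12 (cv2) and the standard library are available. Lean on these libraries where they do the work, as an engineer would, in place of code of your own. Each camera call takes 0.05 s, during which the arm holds its last target. There are 200 camera calls.

## Working session

There is one attempt and no reset: what is moved stays moved. The work goes in short steps, Python scripts to look and compute and a tool call to move; the robot and the scene stay as the last step left them, time stands still between calls to the robot, and variables do not carry over. Pictures are saved under pics/ and viewed, at most 10 in all, crops included, and the job is handed in when it is done.

Besides the shell and the picture viewer there is one more tool, called after "Call:" by a JSON object that holds its "fn" and its "kwargs", one argument or row to a line. carry_out: Moves the arm, as the interface text tells. Its arguments: {"type":"object","properties":{"rows":{"type":"string"},"jaw":{"type":"number"},"grip_force":{"type":"number"}},"required":["rows"]}

```bash
mkdir -p pics; ls
cat > h.py <<'E'
import numpy as np, cv2
from plant import r
def ray(p,uv,st=None):
    x=np.array([(uv[0]-p['cx'])/p['fx'],(uv[1]-p['cy'])/p['fy'],1.])
    if 'rvec' in p:
        R=cv2.Rodrigues(np.array(p['rvec'],float))[0]; t=np.array(p['tvec'],float).ravel()
        return -R.T@t, R.T@x
    T=np.array(p['T_tool_cam']); E=np.array(st['eef_rot']).reshape(3,3)
    return np.array(st['tool_pos'])+E@T[:3,3], E@T[:3,:3]@x
def at(p,uv,z,st=None):
    o,d=ray(p,uv,st); return o+d*(z-o[2])/d[2]
def proj(p,X,st=None):
    X=np.array(X,float)
    if 'rvec' in p:
        c=cv2.Rodrigues(np.array(p['rvec'],float))[0]@X+np.array(p['tvec'],float).ravel()
    else:
        T=np.array(p['T_tool_cam']); E=np.array(st['eef_rot']).reshape(3,3)
        c=T[:3,:3].T@(E.T@(X-np.array(st['tool_pos']))-T[:3,3])
    return np.array([p['fx']*c[0]/c[2]+p['cx'],p['fy']*c[1]/c[2]+p['cy']])
def save(p,n): cv2.imwrite('pics/'+n,p['img'][:,:,::-1])
E
python3 - <<'E'
from h import *
np.set_printoptions(precision=1,suppress=True)
s=r.state(); print(s['t'],s['eef_rot'])
P={}
for n in ('scene','top'):
    p=r.snapshot(n); P[n]=p
    print(n,ray(p,(320,200)))
    for l in ('bit_wide','bit_mid','bit_small','rack','stand','nut','collet','vial','bowl','spanner','brush'):
        for d in r.cut_out(p,l): print(l,round(d['p'],2),d['position'],d['region'].sum(), at(p,d['position'],{'nut':103,'stand':42,'rack':32,'vial':55,'bowl':45}.get(l,81 if 'bit' in l else 0)))
cv2.imwrite('pics/a.png',cv2.resize(np.vstack([P['scene']['img'],P['top']['img']])[:,:,::-1],(480,600)))
save(P['scene'],'scene.png');save(P['top'],'top.png')
E
```

```text
pics
0.0 [[-0.9  0.4 -0. ]
 [ 0.4  0.9 -0. ]
 [ 0.  -0.  -1. ]]
scene (array([1090.7,  399.5,  876.1]), array([-0.5, -0.4, -0.8]))
bit_wide 0.67 [344.9, 215.2] 167 [520.4  81.1  81. ]
bit_wide 0.55 [309.6, 201.1] 185 [533.8  -6.8  81. ]
bit_mid 0.48 [369.5, 226.6] 132 [515.3 142.1  81. ]
bit_small 0.75 [355.3, 261.7] 268 [610.6 166.3  81. ]
bit_small 0.5 [397.0, 241.8] 101 [515.4 210.7  81. ]
rack 0.67 [368.2, 241.0] 2110 [516.7 145.4  32. ]
stand 0.96 [263.3, 183.4] 2008 [ 528.  -152.9   42. ]
vial 0.68 [353.6, 260.2] 259 [593.8 153.7  55. ]
vial 0.47 [265.8, 174.0] 56 [ 508.6 -159.9   55. ]
bowl 0.81 [266.6, 262.1] 1173 [702.1   3.3  45. ]
spanner 0.48 [284.6, 163.2] 153 [ 408.1 -182.9    0. ]
brush 0.61 [373.7, 357.5] 1726 [727.6 291.4   0. ]
top (array([ 485.7,   22.5, 1107.2]), array([ 0.1, -0. , -1. ]))
bit_wide 0.47 [283.2, 218.7] 101 [509.8  73.4  81. ]
bit_small 0.45 [223.3, 226.7] 54 [497.5 191.7  81. ]
rack 0.67 [254.3, 217.4] 2521 [515.4 135.5  32. ]
stand 0.57 [401.4, 216.1] 373 [ 509.  -168.1   42. ]
nut 0.88 [403.0, 217.3] 355 [ 505.2 -160.3  103. ]
collet 0.64 [401.2, 218.2] 369 [ 505.4 -175.1    0. ]
collet 0.43 [245.7, 193.5] 170 [567.9 156.1   0. ]
vial 0.55 [245.6, 192.1] 178 [566.6 149.6  55. ]
vial 0.49 [401.3, 215.4] 2664 [ 510.1 -165.7   55. ]
bowl 0.74 [320.3, 124.3] 1394 [704.   -6.6  45. ]
spanner 0.56 [401.6, 263.3] 434 [ 409.4 -172.1    0. ]
brush 0.65 [182.1, 116.6] 1410 [737.7 289.3   0. ]
```

Run:
```python
import cv2
s=cv2.imread('pics/scene.png')[120:320,220:450]
t=cv2.imread('pics/top.png')[90:290,180:440]
cv2.imwrite('pics/b.png',cv2.resize(s,None,fx=3,fy=3,interpolation=3)[:600]);cv2.imwrite('pics/c.png',cv2.resize(t,None,fx=3,fy=3,interpolation=3))
```

```text
(no output)
```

View pics/b.png

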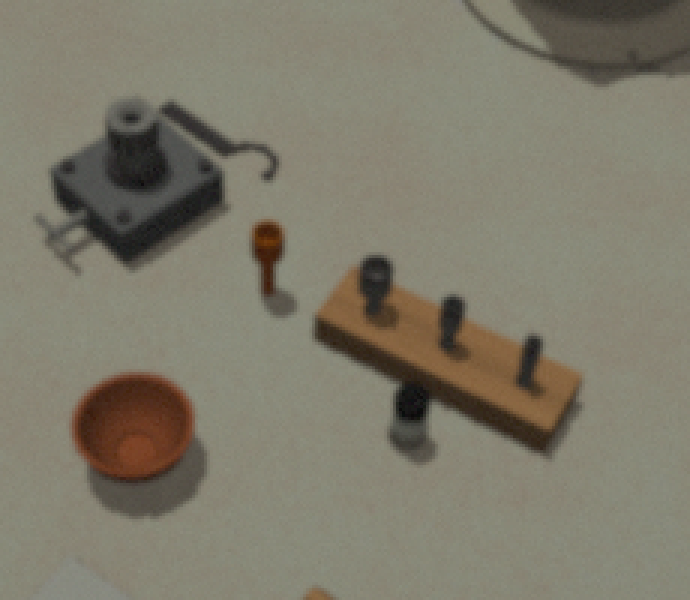

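View pics/c.png

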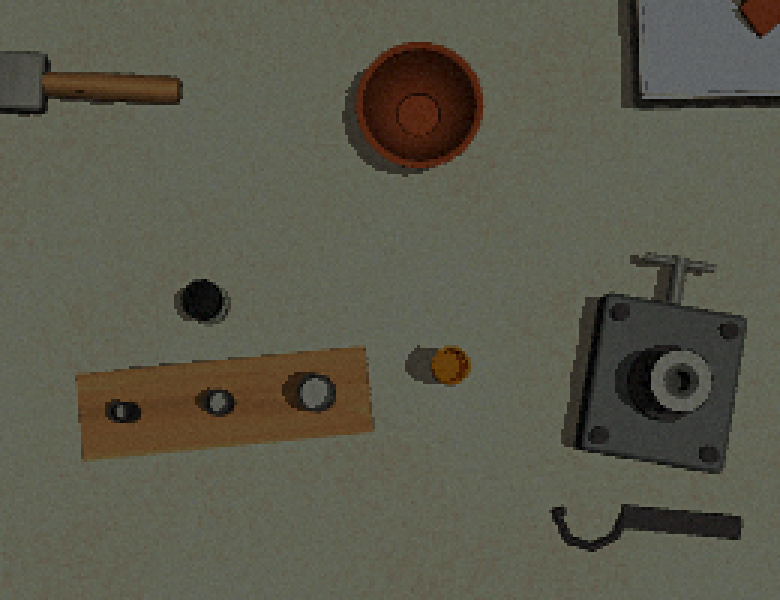

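Candidates for bit_wide: the orange one standing free at scene (309,201) / top (330,212), and the bare steel one in the rack at scene (345,215) / top (285,221). The rack one is steel, has the widest tube of the three and sits next to the vial's side of the row, so it is the one meant. I'll confirm it with the wrist camera on the approach.

```bash
cat >> h.py <<'E'
def go(X,yaw=None,tail=True):
    "print shift in tool axes to TCP target X, turn so that tool y has given world yaw (mod 180)"
    s=r.state(); E=np.array(s['eef_rot']).reshape(3,3)
    y=np.degrees(np.arctan2(E[1,1],E[0,1]))
    d=E.T@(np.array(X)-s['tool_pos'])
    t=0 if yaw is None else (y-yaw+90)%180-90
    print('t',s['t'],'tcp',np.round(s['tool_pos'],1),'yaw',round(y,2),'tilt',np.round(E[:,2],4),'q1,q6',np.round(np.array(s['q'])[[0,5]],1),'SHIFT',np.round(d,1),'TURN',round(t,2),'F',np.round(s['wrist_force'],1),'M',np.round(s['wrist_torque'],3),'w',round(s['gripper_width'],1),'ff',s['finger_force'])
E
python3 - <<'E'
from h import *
p=r.snapshot('top')
a=at(p,(285.3,221),81);b=at(p,(180+123/3,90+411/3),81);n=at(p,(180+683/3,90+380/3),103)
print(a,b,n,p['fx'])
yaw=np.degrees(np.arctan2(*(a-b)[[1,0]]))+90; print(yaw)
go([a[0],a[1],250],yaw)
p=r.snapshot('wrist'); print(p['T_tool_cam'],p['fx'])
E
```

```text
[505.14466257  69.35511316  81.        ] [497.03612257 196.22455735  81.        ] [ 506.19060073 -169.39828979  103.        ] 518.0449843853058
3.6569411078659044
t 1.25 tcp [238.1 577.9 292.2] yaw 67.61 tilt [-0. -0. -1.] q1,q6 [62.1 -5.5] SHIFT [-440.7 -368.5   42.2] TURN 63.95 F [-0.4  0.3 -0.1] M [-0.016  0.033  0.034] w 90.7 ff 0.0
[[-1.74464195e-03 -9.72399161e-01 -2.33317010e-01  6.44101925e+01]
 [ 9.99998468e-01 -1.66411847e-03 -5.41974537e-04  8.23821576e-01]
 [ 1.38748440e-04 -2.33317598e-01  9.72400575e-01 -9.28131400e+01]
 [ 0.00000000e+00  0.00000000e+00  0.00000000e+00  1.00000000e+00]] 335.3854125827689
```

Call:
{"fn": "carry_out", "kwargs": {
  "rows": "-55 -46 5 8; -110 -92 10 16; -165 -138 16 24; -220 -184 21 32; -275 -230 26 40; -330 -276 32 48; -385 -322 37 56; -441 -368 42 64",
  "jaw": 1
}}

```text
t: 2.3
tool_pos: [471.0, 134.6, 255.7]
eef_rot: [[-0.058, 0.998, 0.001], [0.998, 0.058, 0.0], [0.0, 0.001, -1.0]]
wrist_force: [1.0, 1.6, -0.9]
gripper_width: 91.4
finger_force: 0.0
```

Run:
```python
from h import *
go([505,69,250],3.7)
```

```text
t 2.3 tcp [471.  134.6 255.7] yaw 3.34 tilt [ 7.e-04  2.e-04 -1.e+00] q1,q6 [9.  5.6] SHIFT [-67.5  30.2   5.7] TURN -0.36 F [ 1.   1.6 -0.9] M [-0.057  0.101 -0.008] w 91.4 ff 0.0
```

Call:
{"fn": "carry_out", "kwargs": {
  "rows": "0 0 0 0; 0 0 0 0"
}}

```text
t: 2.55
tool_pos: [470.0, 136.5, 255.6]
eef_rot: [[-0.063, 0.998, -0.0], [0.998, 0.063, 0.0], [0.0, -0.0, -1.0]]
wrist_force: [-0.9, 0.1, 0.1]
gripper_width: 91.5
finger_force: 0.0
```

Run:
```python
from h import *
go([505,69,250],3.7)
s=r.state();p=r.snapshot('wrist');save(p,'w1.png')
print(proj(p,[505,69,81],s))
for d in r.cut_out(p,'bit_wide'): 
    m=d['region'];c=np.argwhere(m); print(d['p'],d['position'],m.sum(),at(p,d['position'],81,s),c.min(0),c.max(0))
```

```text
t 2.55 tcp [470.  136.5 255.6] yaw 3.61 tilt [-3.e-04  2.e-04 -1.e+00] q1,q6 [9.2 5.6] SHIFT [-69.6  30.7   5.6] TURN -0.09 F [-0.9  0.1  0.1] M [-0.118  0.038 -0.023] w 91.5 ff 0.0
[350.43885108 275.84509845]
0.54 [354.3, 280.2] 226 [508.71314803  65.07914304  81.        ] [278 340] [288 367]
```

View pics/w1.png

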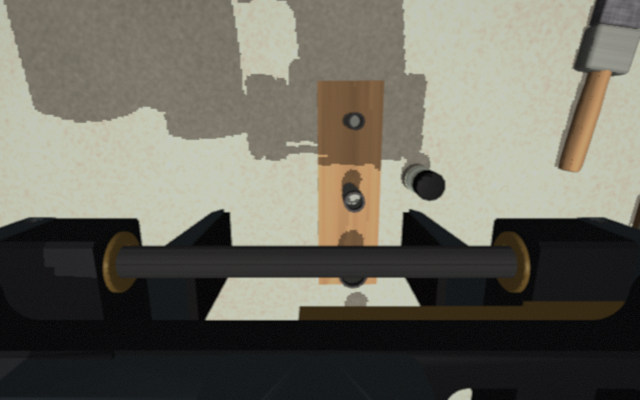

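The wrist view shows the rack at columns 318-382: small bit at (353,121), mid at (353,199), wide one at (353,280), partly hidden by the gripper's rod. I move past it so that it shows clear.

Call:
{"fn": "carry_out", "kwargs": {
  "rows": "-50 15 10 0; -100 30 20 0; -138 39 30 0; -138 39 30 0; -138 39 30 0"
}}

```text
t: 3.28
tool_pos: [517.5, 2.5, 225.7]
eef_rot: [[-0.064, 0.998, -0.0], [0.998, 0.064, 0.0], [0.0, -0.0, -1.0]]
wrist_force: [-0.4, 0.0, -0.4]
gripper_width: 91.3
finger_force: 0.0
```

Run:
```python
from h import *
go([505,69,250],3.7)
s=r.state();p=r.snapshot('wrist');save(p,'w2.png')
u=proj(p,[507,68,81],s).astype(int);print(u)
for l in('bit_wide','bit_mid'):
  for d in r.cut_out(p,l): 
    m=d['region'];c=np.argwhere(m); print(l,d['p'],d['position'],m.sum(),at(p,d['position'],81,s),c.min(0),c.max(0))
y,x=max(u[1]-110,0),max(u[0]-110,0)
cv2.imwrite('pics/w2c.png',cv2.resize(p['img'][y:y+150,x:x+200,::-1],None,fx=4,fy=4)); print(x,y)
```

```text
t 3.275 tcp [517.5   2.5 225.7] yaw 3.69 tilt [-2.e-04  2.e-04 -1.e+00] q1,q6 [ -6.3 -10. ] SHIFT [ 67.2  -8.1 -24.3] TURN -0.01 F [-0.4  0.  -0.4] M [-0.037  0.059 -0.037] w 91.3 ff 0.0
[305 115]
bit_wide 0.7 [319.7, 230.7] 1103 [522.22929206 -14.9496278   81.        ] [203 304] [246 337]
bit_wide 0.59 [308.6, 109.3] 1045 [508.91027981  72.1331537   81.        ] [ 94 289] [129 324]
bit_mid 0.76 [305.2, 17.1] 848 [503.40384679 129.53271092  81.        ] [  0 292] [ 36 319]
195 5
```

View pics/w2c.png

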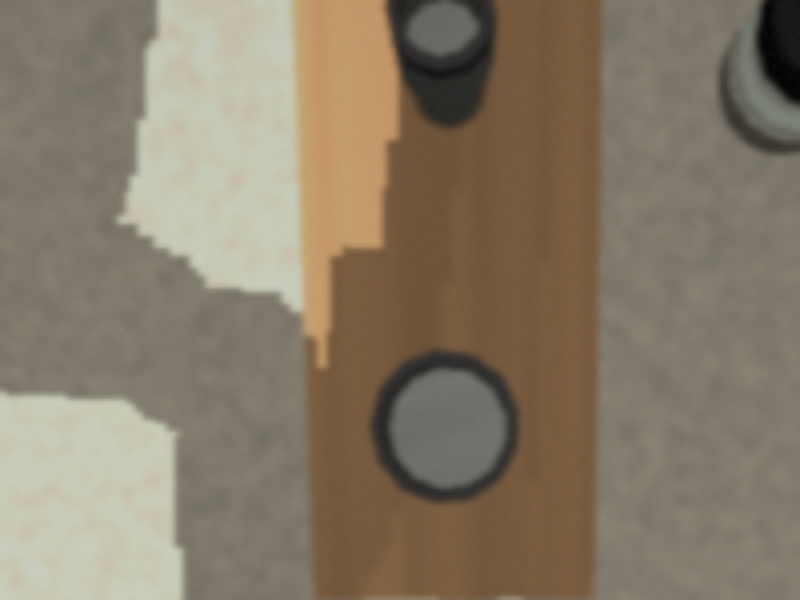

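The crop confirms a grey steel tube in the rack's end hole, rim centred at wrist pixel (306,111), clearly wider than the mid bit above it. The orange one is elsewhere, at (320,231).

Run:
```python
from h import *
s=r.state();p=r.snapshot('wrist')
b=at(p,(306.25,111.25),81,s);print(b, at(p,(306,12.5),81,s))
go([b[0],b[1],132],3.7)
```

```text
[507.49555379  70.76474296  81.        ] [503.85574917 132.32671401  81.        ]
t 3.475 tcp [517.6   2.4 225.9] yaw 3.71 tilt [ 4.e-04  0.e+00 -1.e+00] q1,q6 [ -6.4 -10.1] SHIFT [68.9 -5.7 93.9] TURN 0.01 F [-0.4 -0.3 -0.2] M [-0.055  0.056 -0.036] w 91.2 ff 0.0
```

Call:
{"fn": "carry_out", "kwargs": {
  "rows": "35 -3 0 0; 69 -5.7 0 0; 69 -5.7 0 0; 69 -5.7 40 0; 69 -5.7 75 0; 69 -5.7 94 0; 69 -5.7 94 0"
}}

```text
t: 4.35
tool_pos: [507.2, 69.5, 130.7]
eef_rot: [[-0.063, 0.998, -0.002], [0.998, 0.063, -0.0], [-0.0, -0.002, -1.0]]
wrist_force: [-0.3, -0.7, 1.2]
gripper_width: 91.3
finger_force: 0.0
```

Call:
{"fn": "carry_out", "kwargs": {
  "rows": "0 0 0 0; 0 0 0 0; 0 0 0 0; 0 0 0 0; 0 0 0 0; 0 0 0 0",
  "jaw": -1,
  "grip_force": 25
}}

```text
t: 5.1
tool_pos: [507.7, 69.8, 131.6]
eef_rot: [[-0.063, 0.998, 0.0], [0.998, 0.063, -0.0], [-0.0, 0.0, -1.0]]
wrist_force: [0.2, -0.3, 0.2]
gripper_width: 34.1
finger_force: 0.0
```

Run:
```python
from h import *
go([507.5,70.8,132],3.7)
```

```text
t 5.1 tcp [507.7  69.8 131.6] yaw 3.61 tilt [ 0. -0. -1.] q1,q6 [ 1.1 -2.5] SHIFT [ 1.  -0.2 -0.4] TURN -0.09 F [ 0.2 -0.3  0.2] M [-0.054  0.082  0.017] w 34.1 ff 0.0
```

Call:
{"fn": "carry_out", "kwargs": {
  "rows": "0 0 0 0; 0 0 0 0; 0 0 0 0; 0 0 0 0"
}}

```text
t: 5.6
tool_pos: [507.7, 69.7, 131.6]
eef_rot: [[-0.063, 0.998, -0.0], [0.998, 0.063, 0.0], [0.0, -0.0, -1.0]]
wrist_force: [-0.2, -1.0, 0.3]
gripper_width: 25.4
finger_force: 25.0
```

Call:
{"fn": "carry_out", "kwargs": {
  "rows": "0 0 -15 0; 0 0 -40 0; 0 0 -80 0; 0 0 -116 0; -30 -1 -116 0; -75 -3 -116 0; -120 -4 -116 0; -165 -6 -116 0"
}}

```text
t: 6.6
tool_pos: [512.0, -96.7, 248.7]
eef_rot: [[-0.063, 0.998, 0.001], [0.998, 0.063, -0.0], [-0.0, 0.001, -1.0]]
wrist_force: [0.4, -0.8, -0.7]
gripper_width: 25.2
finger_force: 25.0
```

Call:
{"fn": "carry_out", "kwargs": {
  "rows": "-45 -2 0 0; -90 -3 0 0; -130 -4 0 0; -142 -5 0 0; -142 -5 0 0; -142 -5 0 0"
}}

```text
t: 7.35
tool_pos: [516.0, -236.2, 247.9]
eef_rot: [[-0.064, 0.998, -0.0], [0.998, 0.064, 0.0], [0.0, -0.0, -1.0]]
wrist_force: [0.2, 0.2, -1.4]
gripper_width: 25.4
finger_force: 25.0
```

Run:
```python
from h import *
go([506.2,-169.4,248],3.7)
s=r.state();p=r.snapshot('wrist');save(p,'w3.png')
u=proj(p,[506.2,-169.4,103],s).astype(int);print(u)
for l in('nut','bit_wide','collet'):
  for d in r.cut_out(p,l): 
    m=d['region'];c=np.argwhere(m); print(l,d['p'],d['position'],m.sum(),at(p,d['position'],103,s),c.min(0),c.max(0))
y,x=max(u[1]-75,0),max(u[0]-100,0)
cv2.imwrite('pics/w3c.png',cv2.resize(p['img'][y:y+150,x:x+200,::-1],None,fx=4,fy=4)); print(x,y)
```

```text
t 7.35 tcp [ 516.  -236.2  247.9] yaw 3.65 tilt [-2.e-04  4.e-04 -1.e+00] q1,q6 [-30.6 -34.3] SHIFT [67.3 -5.5 -0.1] TURN -0.05 F [ 0.2  0.2 -1.4] M [-0.061  0.047  0.037] w 25.4 ff 24.99964088201523
[306 113]
nut 0.57 [313.4, 101.6] 2684 [ 510.45171479 -161.23408386  103.        ] [ 79 279] [141 339]
bit_wide 0.74 [316.8, 230.8] 1569 [ 518.57647746 -253.87665851  103.        ] [207 291] [285 341]
206 38
```

View pics/w3c.png

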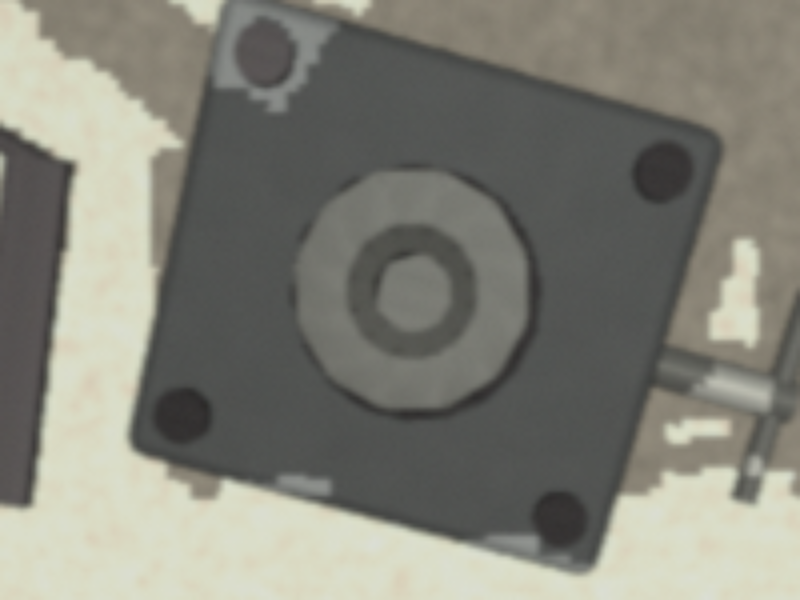

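The nut's top ring is centred at crop (413,290) = wrist pixel (309.2,110.5), mouth open and clear. I compute the position with the same geometry as used for the bit, plus the flats' angle.

Run:
```python
from h import *
s=r.state();p=r.snapshot('wrist')
n=at(p,(309.2,110.5),103,s);print(n)
g=cv2.GaussianBlur(cv2.cvtColor(p['img'],cv2.COLOR_RGB2GRAY),(0,0),.8).astype(np.float32)
c=n.copy()
th=np.radians(np.arange(0,360,1.)); R=np.arange(13,25,.1)
for k in range(4):
    rr=[]
    for t in th:
        uv=np.array([proj(p,c+[q*np.cos(t),q*np.sin(t),0],s) for q in R],np.float32)
        v=cv2.remap(g,uv[None,:,0].copy(),uv[None,:,1].copy(),1)[0]
        i=np.argmin(np.gradient(v)[35:])+35; rr.append(R[i])
    rr=np.array(rr); ok=abs(rr-np.median(rr))<1.5
    A=np.c_[np.ones(360),np.cos(th),np.sin(th),np.cos(12*th),np.sin(12*th)]
    x=np.linalg.lstsq(A[ok],rr[ok],rcond=None)[0]; c[:2]+=x[1:3]
    print(c,x,ok.sum(),'vertex at',np.degrees(np.arctan2(x[4],x[3]))/12)
v=np.degrees(np.arctan2(x[4],x[3]))/12; print('flat normal yaw',(v+15)%30)
go([c[0],c[1],248],3.7)
```

```text
[ 508.10661913 -167.65450513  103.        ]
[ 507.58750775 -167.33883094  103.        ] [19.98083333 -0.51911138  0.31567419 -0.07365841 -0.12650793] 360 vertex at -10.017485260906414
[ 507.60331204 -167.32596802  103.        ] [ 1.99625000e+01  1.58042880e-02  1.28629227e-02 -8.42882958e-02
 -1.34863044e-01] 360 vertex at -10.167087086811462
[ 507.58804229 -167.32921776  103.        ] [ 1.99683333e+01 -1.52697453e-02 -3.24974367e-03 -9.08474717e-02
 -1.09626034e-01] 360 vertex at -10.804054965507143
[ 507.59213126 -167.34171781  103.        ] [ 1.99700000e+01  4.08897111e-03 -1.25000513e-02 -9.38888519e-02
 -1.18644519e-01] 360 vertex at -10.69634877448852
flat normal yaw 4.30365122551148
t 7.6 tcp [ 516.1 -236.7  247.7] yaw 3.66 tilt [-0.  0. -1.] q1,q6 [-30.7 -34.3] SHIFT [69.7 -4.1 -0.3] TURN -0.04 F [ 0.5 -0.1 -0.2] M [-0.103  0.076  0.005] w 25.6 ff 24.999607801437378
```

Call:
{"fn": "carry_out", "kwargs": {
  "rows": "40 -2 0 0; 68.7 -4.1 0 0; 68.7 -4.1 0 0; 68.7 -4.1 0 0; 68.7 -4.1 0 0",
  "grip_force": 14
}}

```text
t: 8.22
tool_pos: [507.9, -169.7, 247.6]
eef_rot: [[-0.062, 0.998, 0.0], [0.998, 0.062, -0.0], [-0.0, 0.0, -1.0]]
wrist_force: [-0.1, -1.0, -1.2]
gripper_width: 26.0
finger_force: 14.0
```

Run:
```python
from h import *
n=np.array([507.6,-167.3]); tx=np.array([-.064,.998])
go([*(n-tx*1.0),248],3.7)
p=r.snapshot('scene'); u=proj(p,[507.6,-167.3,120]).astype(int); print(u)
cv2.imwrite('pics/s2.png',cv2.resize(p['img'][u[1]-40:u[1]+35,u[0]-50:u[0]+50,::-1],None,fx=7,fy=7,interpolation=2))
```

```text
t 8.225 tcp [ 507.9 -169.7  247.6] yaw 3.58 tilt [ 3.e-04 -3.e-04 -1.e+00] q1,q6 [-24.9 -28.4] SHIFT [ 1.4 -0.1 -0.4] TURN -0.12 F [-0.1 -1.  -1.2] M [-0.123  0.048  0.01 ] w 26.0 ff 13.999743908643723
[261 153]
```

View pics/s2.png

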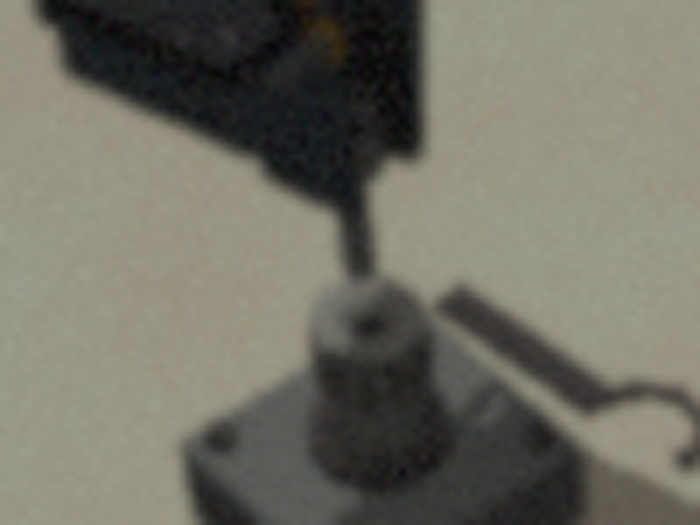

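The bit hangs upright over the mouth: shank at crop column 360, mouth at (368,320), about 1 px to the left. That agrees with the +1.4 mm correction along tool x.

Call:
{"fn": "carry_out", "kwargs": {
  "rows": "1.4 0 0 0; 1.4 0 8 0; 1.4 0 16 0; 1.4 0 20 0; 1.4 0 23 0; 1.4 0 26 0; 1.4 0 29 0; 1.4 0 29 0"
}}

```text
t: 9.28
tool_pos: [507.5, -167.6, 218.5]
eef_rot: [[-0.063, 0.998, -0.0], [0.998, 0.063, 0.0], [0.0, -0.0, -1.0]]
wrist_force: [0.7, 0.4, -0.8]
gripper_width: 25.5
finger_force: 14.0
```

Run:
```python
from h import *
n=np.array([507.6,-167.3]); tx=np.array([-.064,.998])
go([*(n-tx*1.0),184.6],3.7)
```

```text
t 9.275 tcp [ 507.5 -167.6  218.5] yaw 3.61 tilt [-2.e-04  1.e-04 -1.e+00] q1,q6 [-24.7 -28.3] SHIFT [-0.7  0.1 33.9] TURN -0.09 F [ 0.7  0.4 -0.8] M [-0.03   0.083 -0.027] w 25.5 ff 13.999801576137543
```

Call:
{"fn": "carry_out", "kwargs": {
  "rows": "-0.5 0 5 0; -0.5 0 10 0; -0.5 0 15 0; -0.5 0 20 0; -0.5 0 25 0; -0.5 0 28 0; -0.5 0 30 0; -0.5 0 30 0"
}}

```text
t: 10.28
tool_pos: [507.6, -168.1, 188.5]
eef_rot: [[-0.063, 0.998, -0.0], [0.998, 0.063, 0.0], [0.0, -0.0, -1.0]]
wrist_force: [-0.4, -0.8, -1.2]
gripper_width: 25.8
finger_force: 14.0
```

Call:
{"fn": "carry_out", "kwargs": {
  "rows": "0 0 0.5 0; 0 0 1 0; 0 0 1.5 0; 0 0 2 0; 0 0 2 0"
}}

```text
t: 10.9
tool_pos: [507.6, -168.1, 186.6]
eef_rot: [[-0.063, 0.998, -0.0], [0.998, 0.063, 0.0], [0.0, -0.0, -1.0]]
wrist_force: [-0.3, 0.2, -0.9]
gripper_width: 25.7
finger_force: 14.0
```

Call:
{"fn": "carry_out", "kwargs": {
  "rows": "0 0 0.3 0; 0 0 0.6 0; 0 0 0.9 0; 0 0 1.2 0; 0 0 1.2 0"
}}

```text
t: 11.52
tool_pos: [507.6, -168.1, 185.4]
eef_rot: [[-0.063, 0.998, -0.0], [0.998, 0.063, -0.0], [0.0, -0.0, -1.0]]
wrist_force: [0.2, 0.2, -1.2]
gripper_width: 25.8
finger_force: 14.0
```

Call:
{"fn": "carry_out", "kwargs": {
  "rows": "0 0 0.3 0; 0 0 0.6 0; 0 0 0.6 0"
}}

```text
t: 11.9
tool_pos: [507.6, -168.1, 184.8]
eef_rot: [[-0.063, 0.998, -0.0], [0.998, 0.063, 0.0], [0.0, -0.0, -1.0]]
wrist_force: [-0.1, -0.1, -0.0]
gripper_width: 25.8
finger_force: 14.0
```

Call:
{"fn": "carry_out", "kwargs": {
  "rows": "0 0 0.3 0; 0 0 0.6 0; 0 0 0.6 0"
}}

```text
t: 12.28
tool_pos: [507.7, -168.2, 184.4]
eef_rot: [[-0.063, 0.998, 0.0], [0.998, 0.063, -0.0], [-0.0, 0.0, -1.0]]
wrist_force: [-2.1, -0.8, 4.6]
gripper_width: 25.9
finger_force: 14.0
```

Contact with the bore's floor at TCP z = 184.4 (expected 184.6), 5 N. Released now.

Call:
{"fn": "carry_out", "kwargs": {
  "rows": "0 0 0 0; 0 0 0 0; 0 0 0 0; 0 0 0 0; 0 0 0 0; 0 0 0 0; 0 0 0 0",
  "jaw": 1
}}

```text
t: 13.15
tool_pos: [507.6, -168.1, 184.2]
eef_rot: [[-0.063, 0.998, 0.0], [0.998, 0.063, 0.0], [0.0, 0.0, -1.0]]
wrist_force: [0.3, -0.4, 0.2]
gripper_width: 90.6
finger_force: 0.0
```

Run:
```python
from h import *
go([507.6,-167.3,155],4.3)
p=r.snapshot('scene'); u=proj(p,[507.6,-167.3,120]).astype(int)
cv2.imwrite('pics/s3.png',cv2.resize(p['img'][u[1]-40:u[1]+35,u[0]-50:u[0]+50,::-1],None,fx=7,fy=7,interpolation=2))
```

```text
t 13.15 tcp [ 507.6 -168.1  184.2] yaw 3.61 tilt [ 0.  0. -1.] q1,q6 [-24.7 -28.3] SHIFT [ 0.8  0.1 29.2] TURN -0.69 F [ 0.3 -0.4  0.2] M [-0.019  0.07   0.027] w 90.6 ff 0.0
```

Call:
{"fn": "carry_out", "kwargs": {
  "rows": "0.8 0 10 -0.7; 0.8 0 20 -0.7; 0.8 0 29 -0.7; 0.8 0 29 -0.7"
}}

```text
t: 13.7
tool_pos: [507.1, -167.2, 154.3]
eef_rot: [[-0.075, 0.997, -0.002], [0.997, 0.075, 0.001], [0.001, -0.001, -1.0]]
wrist_force: [0.7, -0.5, 0.3]
gripper_width: 91.4
finger_force: 0.0
```

Call:
{"fn": "carry_out", "kwargs": {
  "rows": "0 0 0 0; 0 0 0 0; 0 0 0 0; 0 0 0 0; 0 0 0 0; 0 0 0 0; 0 0 0 0",
  "jaw": -1,
  "grip_force": 45
}}

```text
t: 14.58
tool_pos: [506.6, -167.4, 155.2]
eef_rot: [[-0.076, 0.997, -0.002], [0.997, 0.076, 0.0], [0.0, -0.002, -1.0]]
wrist_force: [-7.5, -2.4, 5.7]
gripper_width: 39.9
finger_force: 45.0
```

View pics/s3.png

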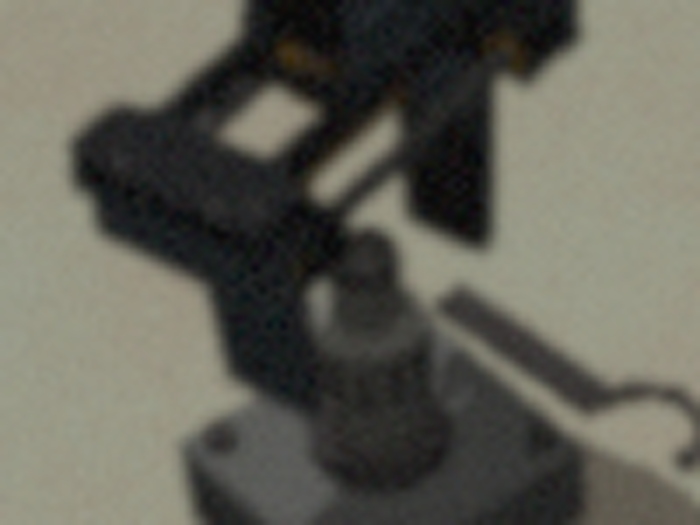

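```bash
cat >> h.py <<'E'
def tq(n=3):
    M=[];Q=[]
    for i in range(n):
        s=r.state(); M.append(np.r_[s['wrist_torque'],s['wrist_force']]);Q.append(s['joint_torque'][5]); r.snapshot('wrist')
    E=np.array(s['eef_rot']).reshape(3,3)
    print('t',round(s['t'],2),'M',np.round(np.mean(M,0),3),'sd',round(np.std(M,0)[2],3),'q6tau',np.round(np.mean(Q),3),'yaw',round(np.degrees(np.arctan2(E[1,1],E[0,1])),2),'q6',round(s['q'][5],2),'w',round(s['gripper_width'],2),'z',round(s['tool_pos'][2],1),'ff',s['finger_force'])
E
python3 -c "
from h import *
tq()"
```

```text
t 14.68 M [-0.546  1.371  0.165 -7.097 -2.356  5.817] sd 0.011 q6tau 0.191 yaw 4.33 q6 -28.96 w 39.67 z 155.2 ff 45.00167860533111
```

The bit stands in the collet at crop (370,270), about upright, shoulder just above the nut. The nut is gripped. I ease the 7 N side load and start turning.

Call:
{"fn": "carry_out", "kwargs": {
  "rows": "0 -0.8 0 0; 0 -0.8 0 0; 0 -0.8 0 0"
}}

```text
t: 15.1
tool_pos: [506.5, -167.4, 155.2]
eef_rot: [[-0.075, 0.997, -0.001], [0.997, 0.075, 0.0], [0.0, -0.001, -1.0]]
wrist_force: [-4.4, -0.9, 3.2]
gripper_width: 39.5
finger_force: 45.0
```

```bash
python3 -c "
from h import *
tq()"
```

```text
t 15.2 M [-0.343  1.058  0.194 -4.791 -1.112  4.099] sd 0.016 q6tau 0.213 yaw 4.31 q6 -29.0 w 39.57 z 155.2 ff 45.00060879858211
```

Call:
{"fn": "carry_out", "kwargs": {
  "rows": "0 -1.5 0 2; 0 -1.5 0 4; 0 -1.5 0 6; 0 -1.5 0 8; 0 -1.5 0 10"
}}

```text
t: 15.88
tool_pos: [506.2, -167.4, 155.2]
eef_rot: [[0.102, 0.995, 0.002], [0.995, -0.102, -0.0], [0.0, 0.002, -1.0]]
wrist_force: [5.0, 2.9, -2.4]
gripper_width: 39.4
finger_force: 45.0
```

```bash
python3 -c "
from h import *
tq()"
```

```text
t 15.97 M [ 0.455 -0.667  0.122  4.73   2.643 -3.524] sd 0.075 q6tau -0.164 yaw -5.84 q6 -18.94 w 39.88 z 155.2 ff 44.99858054914512
```

Add to h.py:
```python
def tn():
    a=r.state(); b=[]
    for i in range(2): r.snapshot('wrist'); b.append(r.state())
    E=np.array(b[-1]['eef_rot']).reshape(3,3)
    print('t',round(b[-1]['t'],2),'Mz moving',round(a['wrist_torque'][2],3),'then',[round(s['wrist_torque'][2],3) for s in b],'tau6',[round(s['joint_torque'][5],3) for s in [a]+b],'yaw',round(np.degrees(np.arctan2(E[1,1],E[0,1])),2),'F',np.round(b[-1]['wrist_force'],1),'w',round(b[-1]['gripper_width'],2))
```

```text
(no output)
```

Call:
{"fn": "carry_out", "kwargs": {
  "rows": "0 0.7 0 2; 0 0.7 0 4; 0 0.7 0 6; 0 0.7 0 8; 0 0.7 0 10; 0 0.7 0 12"
}}

```text
t: 16.77
tool_pos: [506.4, -167.5, 155.2]
eef_rot: [[0.307, 0.952, 0.001], [0.952, -0.307, 0.0], [0.0, 0.001, -1.0]]
wrist_force: [5.1, 4.4, -1.5]
gripper_width: 39.3
finger_force: 45.0
```

```bash
python3 -c "
from h import *
tn()"
```

```text
t 16.88 Mz moving 0.228 then [np.float64(0.139), np.float64(-0.033)] tau6 [np.float64(-0.696), np.float64(-0.552), np.float64(0.754)] yaw -17.87 F [ 4.8  3.3 -1.2] w 39.65
```

Call:
{"fn": "carry_out", "kwargs": {
  "rows": "0 0 0 2; 0 0 0 4; 0 0 0 6; 0 0 0 8; 0 0 0 10"
}}

```text
t: 17.5
tool_pos: [506.4, -167.5, 155.2]
eef_rot: [[0.467, 0.884, 0.001], [0.884, -0.467, 0.0], [0.001, 0.001, -1.0]]
wrist_force: [4.8, 3.3, -1.4]
gripper_width: 40.0
finger_force: 45.0
```

```bash
python3 -c "
from h import *
tn()"
```

```text
t 17.6 Mz moving 0.194 then [np.float64(0.136), np.float64(-0.012)] tau6 [np.float64(-0.697), np.float64(-0.552), np.float64(0.754)] yaw -27.87 F [ 4.4  4.2 -3.2] w 39.69
```

Call:
{"fn": "carry_out", "kwargs": {
  "rows": "0 0 0 2; 0 0 0 4; 0 0 0 6"
}}

```text
t: 17.98
tool_pos: [506.4, -167.5, 155.2]
eef_rot: [[0.557, 0.83, 0.001], [0.83, -0.557, 0.0], [0.001, 0.001, -1.0]]
wrist_force: [4.0, 3.0, -1.0]
gripper_width: 39.6
finger_force: 45.0
```

```bash
python3 -c "
from h import *
tn()"
```

```text
t 18.07 Mz moving 0.259 then [np.float64(0.08), np.float64(-0.04)] tau6 [np.float64(-0.697), np.float64(-0.552), np.float64(0.754)] yaw -33.87 F [ 4.3  2.8 -2. ] w 39.81
```

Call:
{"fn": "carry_out", "kwargs": {
  "rows": "0 0 0 2; 0 0 0 4; 0 0 0 6"
}}

```text
t: 18.45
tool_pos: [506.5, -167.5, 155.2]
eef_rot: [[0.641, 0.768, 0.001], [0.768, -0.641, -0.0], [0.001, 0.001, -1.0]]
wrist_force: [4.7, 3.5, -2.3]
gripper_width: 39.6
finger_force: 45.0
```

```bash
python3 -c "
from h import *
tn()"
```

```text
t 18.55 Mz moving 0.221 then [np.float64(0.128), np.float64(0.027)] tau6 [np.float64(-0.697), np.float64(-0.552), np.float64(0.754)] yaw -39.87 F [ 5.1  3.8 -2.6] w 39.61
```

Call:
{"fn": "carry_out", "kwargs": {
  "rows": "0 0 0 2; 0 0 0 4; 0 0 0 6"
}}

```text
t: 18.92
tool_pos: [506.5, -167.5, 155.2]
eef_rot: [[0.718, 0.696, 0.001], [0.696, -0.718, -0.0], [0.001, 0.001, -1.0]]
wrist_force: [4.2, 3.7, -1.7]
gripper_width: 39.4
finger_force: 45.0
```

```bash
python3 -c "
from h import *
tn()"
```

```text
t 19.02 Mz moving 0.233 then [np.float64(0.154), np.float64(-0.041)] tau6 [np.float64(-0.698), np.float64(-0.552), np.float64(0.754)] yaw -45.87 F [ 4.9  3.  -2.5] w 39.51
```

tau6 while moving is a clean baseline (-0.697 N m, free turning). I go on, watching it for a rise of about 0.15.

Call:
{"fn": "carry_out", "kwargs": {
  "rows": "0 0 0 2; 0 0 0 4; 0 0 0 6; 0 0 0 8"
}}

```text
t: 19.52
tool_pos: [506.5, -167.6, 155.2]
eef_rot: [[0.808, 0.59, 0.001], [0.59, -0.808, -0.0], [0.001, 0.001, -1.0]]
wrist_force: [4.4, 3.1, -2.7]
gripper_width: 39.6
finger_force: 45.0
```

```bash
python3 -c "
from h import *
tn()"
```

```text
t 19.62 Mz moving 0.315 then [np.float64(0.144), np.float64(0.047)] tau6 [np.float64(-0.668), np.float64(-0.52), np.float64(0.785)] yaw -53.87 F [ 5.4  2.7 -2.9] w 39.22
```

Call:
{"fn": "carry_out", "kwargs": {
  "rows": "0 0 0 2; 0 0 0 4; 0 0 0 6"
}}

```text
t: 20.0
tool_pos: [506.5, -167.6, 155.2]
eef_rot: [[0.865, 0.502, 0.001], [0.502, -0.865, -0.0], [0.001, 0.001, -1.0]]
wrist_force: [5.4, 3.4, -3.3]
gripper_width: 39.7
finger_force: 45.0
```

```bash
python3 -c "
from h import *
tn()"
```

```text
t 20.1 Mz moving 0.349 then [np.float64(0.292), np.float64(0.018)] tau6 [np.float64(-0.599), np.float64(-0.45), np.float64(0.855)] yaw -59.86 F [ 5.1  3.4 -2.8] w 39.62
```

Call:
{"fn": "carry_out", "kwargs": {
  "rows": "0 0 0 2; 0 0 0 4; 0 0 0 6"
}}

```text
t: 20.48
tool_pos: [506.5, -167.6, 155.2]
eef_rot: [[0.913, 0.409, 0.001], [0.409, -0.913, -0.0], [0.001, 0.001, -1.0]]
wrist_force: [5.9, 2.4, -2.4]
gripper_width: 39.3
finger_force: 45.0
```

```bash
python3 -c "
from h import *
tn()"
```

```text
t 20.57 Mz moving 0.414 then [np.float64(0.327), np.float64(0.125)] tau6 [np.float64(-0.521), np.float64(-0.371), np.float64(0.933)] yaw -65.86 F [ 5.5  2.5 -3.9] w 39.68
```

Torque rise is 0.176 N m (0.25 rad after touch), which is right. Release and retreat straight up.

Call:
{"fn": "carry_out", "kwargs": {
  "rows": "0 0 0 0; 0 0 0 0; 0 0 0 0; 0 0 0 0; 0 0 0 0; 0 0 0 0; 0 0 0 0",
  "jaw": 1
}}

```text
t: 21.45
tool_pos: [505.9, -167.6, 155.2]
eef_rot: [[0.911, 0.412, -0.0], [0.412, -0.911, 0.0], [-0.0, -0.0, -1.0]]
wrist_force: [0.3, 0.2, 1.3]
gripper_width: 91.5
finger_force: 0.0
```

Call:
{"fn": "carry_out", "kwargs": {
  "rows": "0 0 -15 0; 0 0 -40 0; 0 0 -80 0; 0 0 -120 0; 0 0 -120 0; 0 0 -120 0"
}}

```text
t: 22.2
tool_pos: [505.7, -167.5, 275.4]
eef_rot: [[0.911, 0.412, 0.0], [0.412, -0.911, -0.0], [0.0, 0.0, -1.0]]
wrist_force: [0.2, 0.1, 0.3]
gripper_width: 91.3
finger_force: 0.0
```

Run:
```python
from h import *
go([507,-167,275])
p=r.snapshot('scene'); u=proj(p,[507.6,-167.3,110]).astype(int)
for z in(74+60,109,103): print(z,proj(p,[507.0,-167.5,z])-u+[50,40])
cv2.imwrite('pics/s4.png',cv2.resize(p['img'][u[1]-40:u[1]+35,u[0]-50:u[0]+50,::-1],None,fx=8,fy=8,interpolation=2))
```

```text
t 22.2 tcp [ 505.7 -167.5  275.4] yaw -65.69 tilt [ 3.e-04 -1.e-04 -1.e+00] q1,q6 [-24.7  40.9] SHIFT [1.4 0.1 0.4] TURN 0 F [0.2 0.1 0.3] M [-0.08   0.184  0.013] w 91.3 ff 0.0
134 [49.47330299 32.76763815]
109 [50.25719763 40.49439678]
103 [50.44135887 42.30965288]
```

View pics/s4.png

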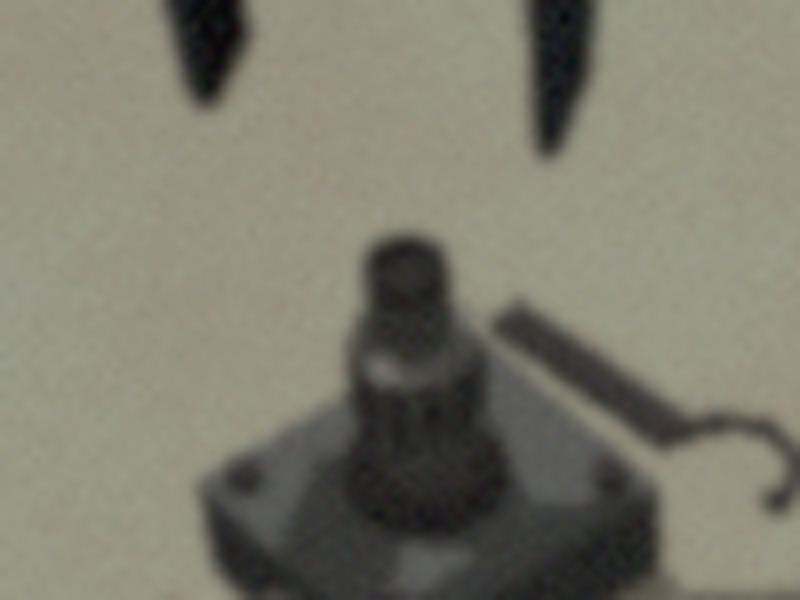

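The bit stands upright. Its rim centre is at crop (408,262) against a predicted (396,262), and the nut shows about the same sideways shift, so the height and tilt are right. I hand in.

```bash
python3 -c "
from h import *
print(r.hand_in())"
```

```text
the job is handed in; nothing more can be done
None
```

The wide steel core bit is seated home in the chuck and the collet nut is finger-tight (about 0.18 N m over free turning); the job was handed in at about 22 s, and no verdict came back.

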